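Transfer spun samples to the second rack in reverse order

TASK

Move the four sample containers from the full rack to the empty one in reverse order, one per compartment: the container nearest the black tab of the full rack goes into the compartment furthest from the empty rack's own black tab, the next one beside it, and so on, so that the one furthest from the tab ends up next to the tab. They have just been spun, so keep them upright and set each one down gently instead of dropping it; leave all four standing upright on their compartment floors.

Things in the scene. Friction and masses are not known exactly. Their poses are not given: they have to be found in the camera images.
- source_rack: Full rack (fixed, mm): aluminium foot plate 70 x 250 x 6 with a row of four white square cups at y = +90, +30, -30, -90, one container in each. Left or right on the table, turned any way. z up, y along the row towards the tab; origin on the table under the plate's centre. Upright black thumb tab (30 wide, 6 thick, 30 high) at y = +137.
- target_rack: Empty rack (fixed, mm), looks like the full one: foot plate 70 x 250 x 6, four white compartments at x = 0, y = +90, +30, -30, -90: 52 square inside, walls 3, rims 22 and inner floor 10 above the table. z up, y along the row towards the tab; origin on the table under the plate's centre. Upright black thumb tab (30 wide, 6 thick, 30 high) at y = +137.
- slim_tube: Slim capped tube, 26 mm in diameter, 92 mm tall, clear with a grey cap (the top 24 mm, same diameter). Stands upright in its cup at the start. Origin: centre of its underside; z up. Weighs about 60 g (40 to 85 g).
- squat_jar: Squat round jar, 35 mm in diameter, 54 mm tall, white with a grey lid 36 mm in diameter (the top 20 mm). Stands upright in its cup at the start. Origin: centre of its underside; z up. Weighs about 60 g (40 to 85 g).
- dropper_bottle: Amber bottle, 34 mm in diameter up to 38 mm, a shoulder from 38 to 48 mm, then a grey cap 22 mm in diameter and 32 mm tall; 80 mm tall in all. Grip it by the cap. Stands upright in its cup at the start. Origin: centre of its underside; z up. Weighs about 60 g (40 to 85 g).
- square_bottle: Square bottle, 30 x 30 mm, 68 mm tall, white with a grey lid of the same section (the top 18 mm). Its x and y axes are normal to its flat sides, and within 0.12 rad of the rack's at the start. Stands upright in its cup at the start. Origin: centre of its underside; z up. Weighs about 60 g (40 to 85 g).
- slim_tube_cup: Fixed white square open compartment in which the slim tube stands at the start: 58 x 58 mm outside, 52 x 52 mm inside, 16 mm high, floor 4 mm thick, inner floor 10 mm above the table. It marks where in the source row the slim tube began. Origin: centre of its underside, 6 mm above the table; axes as source_rack. All four look alike.
- squat_jar_cup: Fixed white square open compartment in which the squat jar stands at the start: 58 x 58 mm outside, 52 x 52 mm inside, 16 mm high, floor 4 mm thick, inner floor 10 mm above the table. It marks where in the source row the squat jar began. Origin: centre of its underside, 6 mm above the table; axes as source_rack. All four look alike.
- dropper_bottle_cup: Fixed white square open compartment in which the dropper bottle stands at the start: 58 x 58 mm outside, 52 x 52 mm inside, 16 mm high, floor 4 mm thick, inner floor 10 mm above the table. It marks where in the source row the dropper bottle began. Origin: centre of its underside, 6 mm above the table; axes as source_rack. All four look alike.
- square_bottle_cup: Fixed white square open compartment in which the square bottle stands at the start: 58 x 58 mm outside, 52 x 52 mm inside, 16 mm high, floor 4 mm thick, inner floor 10 mm above the table. It marks where in the source row the square bottle began. Origin: centre of its underside, 6 mm above the table; axes as source_rack. All four look alike.
Things that resemble listed ones, but are neither listed nor needed, are in the scene too. Leave any pink look-alike of the square_bottle alone.

How it is judged:
At the end, for the whole second after the job is handed in: Each container stands at rest in the target rack, in the reverse of its start place counted from the tabs: within 16 mm of the compartment centre along and across the row, underside within 4 mm of the inner floor (10 mm above the table), upright within 0.12 rad, slower than 20 mm/s (((y of slim_tube_cup in the frame of source_rack between 0.07 and 0.11 m and y of slim_tube in the frame of target_rack between -0.106 and -0.074 m) or (y of slim_tube_cup in the frame of source_rack between 0.01 and 0.05 m and y of slim_tube in the frame of target_rack between -0.046 and -0.014 m) or (y of slim_tube_cup in the frame of source_rack between -0.05 and -0.01 m and y of slim_tube in the frame of target_rack between 0.014 and 0.046 m) or (y of slim_tube_cup in the frame of source_rack between -0.11 and -0.07 m and y of slim_tube in the frame of target_rack between 0.074 and 0.106 m)) and x of slim_tube in the frame of target_rack between -0.016 and 0.016 m and z of slim_tube in the frame of target_rack between 0.006 and 0.014 m and angle between each of slim_tube, squat_jar, dropper_bottle, square_bottle's own z axis and vertical below 0.12 rad and linear speed of each of slim_tube, squat_jar, dropper_bottle, square_bottle below 0.02 m/s and ((y of squat_jar_cup in the frame of source_rack between 0.07 and 0.11 m and y of squat_jar in the frame of target_rack between -0.106 and -0.074 m) or (y of squat_jar_cup in the frame of source_rack between 0.01 and 0.05 m and y of squat_jar in the frame of target_rack between -0.046 and -0.014 m) or (y of squat_jar_cup in the frame of source_rack between -0.05 and -0.01 m and y of squat_jar in the frame of target_rack between 0.014 and 0.046 m) or (y of squat_jar_cup in the frame of source_rack between -0.11 and -0.07 m and y of squat_jar in the frame of target_rack between 0.074 and 0.106 m)) and x of squat_jar in the frame of target_rack between -0.016 and 0.016 m and z of squat_jar in the frame of target_rack between 0.006 and 0.014 m and ((y of dropper_bottle_cup in the frame of source_rack between 0.07 and 0.11 m and y of dropper_bottle in the frame of target_rack between -0.106 and -0.074 m) or (y of dropper_bottle_cup in the frame of source_rack between 0.01 and 0.05 m and y of dropper_bottle in the frame of target_rack between -0.046 and -0.014 m) or (y of dropper_bottle_cup in the frame of source_rack between -0.05 and -0.01 m and y of dropper_bottle in the frame of target_rack between 0.014 and 0.046 m) or (y of dropper_bottle_cup in the frame of source_rack between -0.11 and -0.07 m and y of dropper_bottle in the frame of target_rack between 0.074 and 0.106 m)) and x of dropper_bottle in the frame of target_rack between -0.016 and 0.016 m and z of dropper_bottle in the frame of target_rack between 0.006 and 0.014 m and ((y of square_bottle_cup in the frame of source_rack between 0.07 and 0.11 m and y of square_bottle in the frame of target_rack between -0.106 and -0.074 m) or (y of square_bottle_cup in the frame of source_rack between 0.01 and 0.05 m and y of square_bottle in the frame of target_rack between -0.046 and -0.014 m) or (y of square_bottle_cup in the frame of source_rack between -0.05 and -0.01 m and y of square_bottle in the frame of target_rack between 0.014 and 0.046 m) or (y of square_bottle_cup in the frame of source_rack between -0.11 and -0.07 m and y of square_bottle in the frame of target_rack between 0.074 and 0.106 m)) and x of square_bottle in the frame of target_rack between -0.016 and 0.016 m and z of square_bottle in the frame of target_rack between 0.006 and 0.014 m); the robot touches nothing.
It fails at once if a container is tipped more than 0.6 rad from upright (angle between any of slim_tube, squat_jar, dropper_bottle, square_bottle's own z axis and vertical above 0.6 rad).
It fails at once if a container is dropped: touched by nothing while its underside is more than 35 mm above the table (25 mm above a compartment floor) ((height (world z) of slim_tube above 0.035 m and contact force between slim_tube and anything else below 0.005 N) or (height (world z) of squat_jar above 0.035 m and contact force between squat_jar and anything else below 0.005 N) or (height (world z) of dropper_bottle above 0.035 m and contact force between dropper_bottle and anything else below 0.005 N) or (height (world z) of square_bottle above 0.035 m and contact force between square_bottle and anything else below 0.005 N)).
It also fails if it takes over 118 s, if anything falls off the work surface, if the arm or the gripper's body presses on something with over 40 N, if the wrist force passes 120 N, or if a joint passes its speed limit or range.

ROBOT

A 7-joint arm with a two-finger parallel gripper is mounted at the origin on the work surface. World frame = base frame: x ahead of the robot, y to its left, z up, the work surface at z = 0. Lengths are in m, angles in rad, forces in N, time in s.
With the tool pointing down it reaches from about 0.4 to 0.85 m from the base axis. Payload 4.5 kg.
Tool frame: the origin (TCP) lies midway between the tips of the shut fingers; the grasp point (between the pads) lies 19 mm behind it (r.grip_point_offset is the distance from the TCP to the grasp point, in m); z points along the fingers, y is the line along which they close (so a half turn about z gives the same grasp; the last joint's range is limited). The gripper opens to 88 mm and grips with 3 to 60 N. Pads are 18 mm wide; open, the fingers measure 123 mm over their backs; the gripper's body (75 mm by 187 mm) begins 45 mm behind the grasp point.
Start: joints at [1.354, 0.689, -0.195, 1.565, 0.157, 0.902, -0.215], TCP at [0.155, -0.605, 0.239] pointing down, gripper open.
Joint ranges: [-3.01, 3.01], [-0.46, 2.08], [-1.47, 1.51], [0.13, 2.56], [-1, 4.14], [0.04, 2.09], [-2.66, 2.66]. Speed limits (rad/s): [2.57, 2.57, 3.14, 3.14, 3.14, 3.14, 3.14].

INTERFACE

Orientations are given as a unit quaternion [x, y, z, w].
In Python, from plant import r, optics gives the robot as it stands.
- The arm moves only by the shell command python3 -m pendant 'ROWS' [OPENING] [FORCE]. ROWS is JSON, a list of rows, each a list of 6 numbers: the shift along the tool's x, y, z as a fraction of full scale, then the turn, a rotation vector about the tool's x, y, z as a fraction of full scale. A call has 1 to 5 rows; each row shifts and turns the commanded pose from where the row before left it, along the tool's axes as they then stand; what a row does not reach is not made up. Full scale, the value 1, is 0.025 m for a shift and pi rad for a turn. A row lasts 1/12 s, in which the tool goes at most 41.7 mm and 7.16 degrees, less where a joint would pass 70% of its speed; a pose out of reach is approached as far as the arm can. A call with a number of a shift or a turn outside -1 to 1 is refused whole. A call with a gripper value outside its range is refused whole. OPENING is the opening, from -1 (shut) to 1 (fully open), set as the call begins (- or left out, the last holds). The fingers move at their own pace and stop on an object; FORCE is the grip in N (left out, the last holds). Time passes only in rows, so rows that do not move let the fingers close. It gives the time, the measured TCP pose, the force, the opening and the grip force at its end, in the units of the state.
- r.get_state(): the state, without advancing time (a new reading comes with each control period).
- optics.snapshot(name): name is "scene" or "top" or "wrist"; returns (picture, depth): 384x512x3 uint8, blue, green, red; 384x512 float32, m along the optical axis (not along the pixel's ray), 0 where there is no reading.
- optics.calibration(name): a dict with "vfov" (degrees; the focal length in pixels is half the picture's height over the tangent of half this angle, whatever the lens; pixels are square), "cx", "cy" (the principal point, pixels), "cam_to_world" (4x4, takes a point from camera to world coordinates); the wrist camera has in their place "tool_from_camera" (4x4, takes a point from camera to tool coordinates, whose origin is the TCP and whose axes are the flange's). Camera axes: x right, y up, looking along -z (the intrinsics and any distortion apply to the point x, -y, -z); pixel columns grow to the right and rows downward; lengths in m; the calibration is good to about 2 mm. A picture is of the moment at which its call begins: read the wrist's pose just before it. calibration takes no time and is no camera call.
- r.finish_job(): hands the job in; it is judged then, once.
The state is a dict: "clock": time; "q": joint angles; "qd": joint speeds; "joint_torque": joint torques, N m; "tool_pos": TCP position; "eef_rot": TCP orientation; "contact_force": force on the tool from outside, world axes, zero at the start; "moment": the same for the moment, N m; "opening": opening from 0.0 (shut) to 1.0 (fully open); "finger_force": force on a finger pad.
Only numpy, scipy, OpenCV 4.12 (cv2) and the standard library are available. Lean on these libraries where they do the work, as an engineer would, in place of code of your own. Each camera call takes 0.05 s, during which the arm holds its last target. There are 200 camera calls.

## Working session

There is one attempt and no reset: what is moved stays moved. The work goes in short steps, Python scripts to look and compute and a shell command to move; the robot and the scene stay as the last step left them, time stands still between calls to the robot, and variables do not carry over. Pictures are saved under pics/ and viewed, at most 14 in all, crops included, and the job is handed in when it is done.

```bash
ls; mkdir -p pics; python3 - <<'E'
from plant import r, optics
import cv2,numpy as np
s=r.get_state();print({k:np.round(v,3).tolist() for k,v in s.items()}, r.grip_point_offset)
for n in("scene","top"):
    c=optics.calibration(n);print(n,c)
    p,d=optics.snapshot(n);cv2.imwrite(f"pics/{n}0.png",p);np.save(f"pics/{n}0.npy",d)
E
```

```text
pics
{'clock': 0.0, 'q': [1.354, 0.69, -0.195, 1.566, 0.157, 0.903, -0.215], 'qd': [-0.002, -0.0, -0.0, 0.0, 0.001, 0.001, 0.0], 'joint_torque': [-0.0, -52.757, -1.267, -15.343, -0.053, 0.007, 0.0], 'tool_pos': [0.155, -0.605, 0.238], 'eef_rot': [0.992, 0.125, -0.0, -0.001], 'contact_force': [-0.389, -0.808, 0.426], 'moment': [-0.007, 0.031, 0.011], 'finger_force': 0.0, 'opening': 0.997} 0.0187
scene {'vfov': 48.23470754368395, 'cx': 251.5241251367265, 'cy': 191.066761751061, 'cam_to_world': array([[ 0.47980159, -0.64949533,  0.58986969,  1.12762126],
       [ 0.87715436,  0.33994658, -0.33917039, -0.34641148],
       [ 0.0197654 ,  0.68014126,  0.73281457,  0.81084483],
       [ 0.        ,  0.        ,  0.        ,  1.        ]])}
top {'vfov': 47.02868461269483, 'cx': 257.52454458909733, 'cy': 195.48699554539962, 'cam_to_world': array([[-0.12267717,  0.97234798, -0.19872022,  0.33753883],
       [-0.9924446 , -0.12059718,  0.0225839 , -0.00835444],
       [-0.00200569,  0.19998934,  0.97979602,  1.05552391],
       [ 0.        ,  0.        ,  0.        ,  1.        ]])}
```

View pics/top0.png

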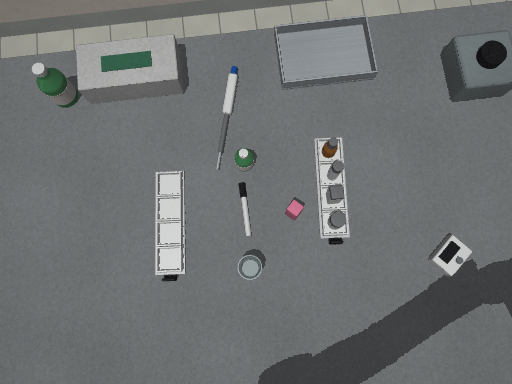

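View pics/scene0.png

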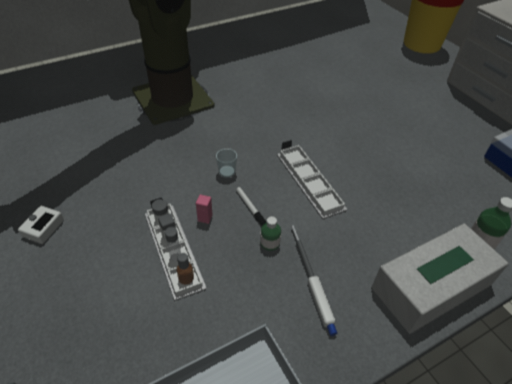

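Top view: target rack is at left, with cups at columns 155–185, rows 172–272 and its tab at (170,278). The source rack is at right, tab (336,241). Order from the tab is jar (337,219), square (335,193), slim (336,170), dropper (331,149). The pink decoy is at (295,209).

```bash
cat > h.py <<'E'
import numpy as np,cv2
from plant import r,optics
from scipy.spatial.transform import Rotation as R
def cloud(name,d,T=None):
    c=optics.calibration(name);h,w=d.shape;f=h/2/np.tan(np.radians(c["vfov"]/2))
    v,u=np.mgrid[:h,:w]
    P=np.stack([(u-c["cx"])/f*d,-(v-c["cy"])/f*d,-d,np.ones_like(d)],-1)
    M=c["cam_to_world"] if T is None else T@c["tool_from_camera"]
    return (P@M.T)[...,:3]
E
python3 - <<'E'
from h import *
d=np.load("pics/top0.npy");P=cloud("top",d);img=cv2.imread("pics/top0.png")
print("table z",np.median(P[300:340,150:250,2]))
for n,(u0,u1,v0,v1) in {"src":(305,358,130,246),"tgt":(145,195,162,284)}.items():
    Q=P[v0:v1,u0:u1].reshape(-1,3);Q=Q[(d[v0:v1,u0:u1].ravel()>0)]
    M=Q[Q[:,2]>0.004];print(n,len(M),"zmax",M[:,2].max())
    for lo,hi in((.004,.03),(.004,.012),(.015,.03)):
        m=M[(M[:,2]>lo)&(M[:,2]<hi)]
        b=cv2.minAreaRect((m[:,:2]*1000).astype(np.float32));print(lo,hi,len(m),np.round(b[0],1),np.round(b[1],1),round(b[2],2))
    K=(img[v0:v1,u0:u1].max(-1)<35)&(P[v0:v1,u0:u1,2]>.015);print("tab",K.sum(),np.median(P[v0:v1,u0:u1][K],0))
Q=P[130:246,305:358].reshape(-1,3);m=Q[Q[:,2]>.045]
g=((m[:,:2]-[m[:,0].min(),m[:,1].min()])*1000/2.5).astype(int);I=np.zeros(g.max(0)+1,np.uint8);I[g[:,0],g[:,1]]=1
n,L=cv2.connectedComponents(cv2.morphologyEx(I,cv2.MORPH_CLOSE,np.ones((2,2))))
for i in range(1,n):
    q=m[L[g[:,0],g[:,1]]==i]
    t=q[q[:,2]>q[:,2].max()-.008]
    if len(q)>8: print(len(q),"top",len(t),np.round(t.mean(0),4),"ext",np.round(np.ptp(t,axis=0),3), np.round((t.max(0)+t.min(0))/2,4))
c=cv2.resize(img[125:250,300:365],None,fx=4.6,fy=4.6,interpolation=cv2.INTER_CUBIC);e=cv2.resize(img[160:285,135:205],None,fx=4.6,fy=4.6,interpolation=cv2.INTER_CUBIC)
cv2.imwrite("pics/crop.png",np.hstack([c,e]))
E
```

```text
table z 0.0003347354317418949
src 2890 zmax 0.10486010438471982
0.004 0.03 1995 [ 552.6 -214.1] [125.1 283.8] 80.15
0.004 0.012 1218 [ 553.4 -214.2] [125.1 282.3] 80.15
0.015 0.03 680 [ 540.9 -212.4] [ 58.8 259.9] 84.81
tab 26 [ 0.41459327 -0.19846109  0.02696075]
tgt 3129 zmax 0.033216872485989146
0.004 0.03 3114 [515.1 185.4] [117. 294.] 85.95
0.004 0.012 2215 [515.1 185.4] [117. 294.] 85.95
0.015 0.03 682 [503.7 185.8] [ 59.5 258.8] 85.61
tab 21 [0.37830026 0.18814179 0.0285367 ]
181 top 164 [ 0.4638 -0.2045  0.0626] ext [0.031 0.033 0.008] [ 0.4637 -0.2048  0.0625]
175 top 129 [ 0.5234 -0.2085  0.0766] ext [0.027 0.027 0.008] [ 0.5238 -0.2088  0.0784]
147 top 88 [ 0.5773 -0.2163  0.1005] ext [0.023 0.022 0.008] [ 0.5764 -0.2163  0.1009]
160 top 67 [ 0.6384 -0.2181  0.0885] ext [0.021 0.02  0.008] [ 0.6392 -0.2179  0.0882]
```

View pics/crop.png

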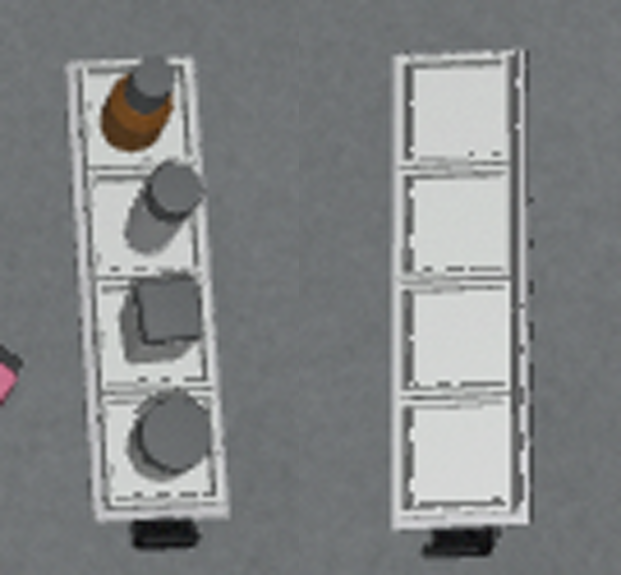

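Crop: left is the source (dropper, slim, square and jar going down to the tab), right is the empty target with its tab at the bottom. Next I refine the rack poses by fitting the rim pattern, then work out the motion.

```bash
cat >> h.py <<'E'
from scipy.optimize import minimize
def fitrack(pts,p0):
    """pts: Nx2 rim points (m); pattern: walls of four 52 mm (inside) cups, mid-wall square half side 27.5 mm, plus tab."""
    def cost(p):
        c,s=np.cos(p[2]),np.sin(p[2]);D=pts-p[:2]
        y=D@[c,s];x=D@[s,-c]
        dd=[np.abs(np.maximum(abs(x),abs(y-k))-.0275) for k in(.09,.03,-.03,-.09)]
        return np.minimum(np.min(dd,0),.006).mean()
    best=min((minimize(cost,[p0[0]+a,p0[1]+b,p0[2]+t],method="Nelder-Mead",options=dict(xatol=1e-5,fatol=1e-8)) for a in(-.004,0,.004) for b in(-.004,0,.004) for t in(-.04,0,.04)),key=lambda o:o.fun)
    return best.x,best.fun
E
python3 - <<'E'
from h import *
d=np.load("pics/top0.npy");P=cloud("top",d)
for n,(u0,u1,v0,v1),p0 in(("src",(305,358,130,238),(.5514,-.2134,np.radians(174.8))),("tgt",(145,195,162,274),(.514,.185,np.radians(175.6)))):
    Q=P[v0:v1,u0:u1].reshape(-1,3);m=Q[(Q[:,2]>.015)&(Q[:,2]<.027)][:,:2]
    x,f=fitrack(m,p0);print(n,len(m),np.round(x,4),f)
    b=[x[:2]+k*np.array([np.cos(x[2]),np.sin(x[2])]) for k in(.09,.03,-.03,-.09)];print(np.round(b,4).tolist())
print(R.from_quat(r.get_state()["eef_rot"]).as_matrix().round(3))
E
```

```text
src 642 [ 0.5506 -0.2128  3.0523] 0.001506001038829859
[[0.461, -0.2047], [0.5208, -0.2101], [0.5805, -0.2154], [0.6403, -0.2208]]
tgt 655 [0.5133 0.1844 3.0603] 0.0009920619120518698
[[0.4236, 0.1918], [0.4834, 0.1869], [0.5432, 0.182], [0.603, 0.1771]]
[[ 0.969  0.248 -0.001]
 [ 0.248 -0.969  0.002]
 [-0.    -0.002 -1.   ]]
```

```bash
cat > go.py <<'E'
import sys
from h import *
# usage: go.py x y z [...]: shift in tool axes, units of full scale, from the measured pose
s=r.get_state();M=R.from_quat(s["eef_rot"])
print("t",round(s["clock"],2),"tcp",np.round(s["tool_pos"],4),"yaw",round(np.arctan2(*M.as_matrix()[[1,0],0]),4),"tilt",np.round(M.as_matrix()[:2,2],4),"open",round(s["opening"],3),"ff",round(s["finger_force"],1),"F",np.round(s["contact_force"],1),"q",np.round(s["q"],2).tolist())
a=np.array(sys.argv[1:],float).reshape(-1,3);p=np.array(s["tool_pos"])
for g in a: print(g,"->",np.round(M.inv().apply(g-p)/.025,2).tolist()); p=g
E
python3 -m pendant '[[0,0,0,0,0,0.036],[0,0,0,0,0,0.036],[0,0,0,0,0,0.036],[0.7,-0.8,0,0,0,0],[0.7,-0.8,0,0,0,0]]' 1 | tail -c 400
for i in 1; do :; done
python3 -m pendant '[[0.7,-0.8,0,0,0,0],[0.7,-0.8,0,0,0,0],[0.7,-0.8,0,0,0,0],[0.7,-0.8,0,0,0,0],[0.7,-0.8,0,0,0,0]]' >/dev/null
python3 -m pendant '[[0.7,-0.8,0,0,0,0],[0.7,-0.8,0,0,0,0],[0.7,-0.8,0,0,0,0],[0.7,-0.8,0,0,0,0],[0.7,-0.8,0,0,0,0]]' >/dev/null
python3 -m pendant '[[0.7,-0.8,0,0,0,0],[0.7,-0.8,0,0,0,0],[0.7,-0.8,0,0,0,0],[0.7,-0.8,0,0,0,0],[0.7,-0.8,0,0,0,0]]' >/dev/null
python3 -m pendant '[[0,0,0,0,0,0],[0,0,0,0,0,0]]'
python3 go.py 0.55 -0.21 0.25
python3 - <<'E'
from h import *
d=np.load("pics/top0.npy");P=cloud("top",d);Z=P[120:290,190:310,2];print("max height between",np.percentile(Z,99.9))
s=r.get_state();T=np.eye(4);T[:3,:3]=R.from_quat(s["eef_rot"]).as_matrix();T[:3,3]=s["tool_pos"];print(optics.calibration("wrist"))
p,d=optics.snapshot("wrist");cv2.imwrite("pics/w1.png",p);np.savez("pics/w1.npz",P=cloud("wrist",d,T),d=d)
E
```

```text
clock: 0.52
tool_pos: [0.1921, -0.569, 0.2381]
eef_rot: [0.999, -0.046, -0.001, 0.0]
contact_force: [-0.5, 0.8, -0.3]
opening: 0.999
finger_force: 0.0
clock: 1.93
tool_pos: [0.4826, -0.2912, 0.2383]
eef_rot: [0.999, -0.042, -0.0, -0.0]
contact_force: [-1.1, -0.1, 1.0]
opening: 0.998
finger_force: 0.0
t 1.93 tcp [ 0.4826 -0.2912  0.2383] yaw -0.0845 tilt [-0.0002  0.001 ] open 0.998 ff 0.0 F [-1.1 -0.1  1. ] q [0.49, 0.6, -0.05, 1.76, 0.04, 0.78, -1.23]
[ 0.55 -0.21  0.25] -> [2.41, -3.47, -0.47]
max height between 1.055523913197174
{'vfov': 60.55839251609282, 'cx': 259.80759090360726, 'cy': 185.2117161707418, 'tool_from_camera': array([[ 1.02759608e-03,  9.48890856e-01,  3.15602736e-01,
         8.30015758e-02],
       [ 9.99999453e-01, -1.03588590e-03, -1.41484414e-04,
         4.25851172e-04],
       [ 1.92675157e-04,  3.15602709e-01, -9.48891402e-01,
        -1.46370530e-01],
       [ 0.00000000e+00,  0.00000000e+00,  0.00000000e+00,
         1.00000000e+00]])}
```

View pics/w1.png

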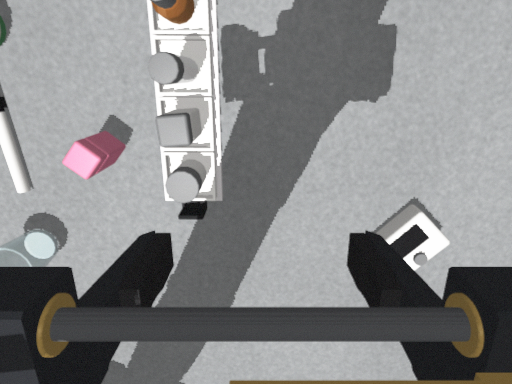

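Wrist view: the jar (184,184), square (175,129), slim (167,68) and dropper (173,8) are in line above the tab (192,210). I now measure the container tops and source rims from here.

```bash
cat > tops.py <<'E'
from h import *
def tops(P,cups,zs):
    for c,z in zip(cups,zs):
        Q=P.reshape(-1,3);m=Q[(np.hypot(Q[:,0]-c[0],Q[:,1]-c[1])<.028)&(abs(Q[:,2]-z)<.006)]
        if len(m)<10: print("none",c);continue
        b=cv2.minAreaRect((m[:,:2]*1000).astype(np.float32));print(len(m),"z",np.median(m[:,2]).round(4),"mid",np.round(b[0],1),"size",np.round(b[1],1),"ang",round(b[2],1))
E
python3 - <<'E'
from tops import *
P=np.load("pics/w1.npz")["P"]
C=[[0.461,-0.2047],[0.5208,-0.2101],[0.5805,-0.2154],[0.6403,-0.2208]]
print("table",np.median(P[230:300,230:330,2]))
tops(P,C,[.064,.078,.102,.09])
Q=P.reshape(-1,3);m=Q[(Q[:,2]>.016)&(Q[:,2]<.026)&(abs(Q[:,1]+.21)<.05)&(Q[:,0]>.425)&(Q[:,0]<.68)]
print(len(m),fitrack(m[:,:2],(.5506,-.2128,3.0523)))
E
```

```text
table 0.0004094184737382933
901 z 0.0633 mid [ 463.7 -208.5] size [34.9 34.6] ang 17.6
1026 z 0.0772 mid [ 523.4 -212.4] size [30.3 30.2] ang 88.8
841 z 0.1014 mid [ 577.9 -220.1] size [25.1 25.1] ang 50.4
32 z 0.0876 mid [ 629.4 -219.9] size [12.1  1.7] ang 85.4
2669 (array([ 0.55183815, -0.21579055,  3.05206514]), np.float64(0.0014245747493694043))
```

```bash
python3 go.py 0.4637 -0.2070 0.13 0.4637 -0.207 0.033
```

```text
t 1.98 tcp [ 0.4812 -0.2929  0.2383] yaw -0.0875 tilt [-0.0012  0.    ] open 1.001 ff 0.0 F [-0.5  0.1  0. ] q [0.49, 0.6, -0.05, 1.76, 0.04, 0.78, -1.23]
[ 0.4637 -0.207   0.13  ] -> [-0.99, -3.36, 4.33]
[ 0.4637 -0.207   0.033 ] -> [0.0, -0.0, 3.88]
```

```bash
python3 -m pendant '[[-0.2,-0.67,0.86,0,0,0],[-0.2,-0.67,0.86,0,0,0],[-0.2,-0.67,0.86,0,0,0],[-0.2,-0.67,0.86,0,0,0],[-0.2,-0.67,0.86,0,0,0]]' 1 15 >/dev/null
python3 -m pendant '[[0,0,0,0,0,0],[0,0,0,0,0,0]]' >/dev/null; python3 go.py 0.4637 -0.207 0.033
python3 - <<'E'
from h import *
s=r.get_state();T=np.eye(4);T[:3,:3]=R.from_quat(s["eef_rot"]).as_matrix();T[:3,3]=s["tool_pos"]
p,d=optics.snapshot("wrist");cv2.imwrite("pics/w2.png",p);np.savez("pics/w2.npz",P=cloud("wrist",d,T),d=d)
from tops import tops
tops(cloud("wrist",d,T),[[0.4637,-0.2075],[0.5234,-0.212],[0.578,-0.218],[0.639,-0.2208]],[.064,.078,.102,.09])
E
```

```text
t 2.57 tcp [ 0.4627 -0.2081  0.1308] yaw -0.089 tilt [-0.0029  0.0001] open 1.0 ff 0.0 F [-0.5 -1.1  0.6] q [0.35, 0.71, -0.02, 2.02, 0.04, 0.41, -1.37]
[ 0.4637 -0.207   0.033 ] -> [0.05, -0.05, 3.91]
1945 z 0.0633 mid [ 463.9 -208.1] size [35.  35.2] ang 87.3
2469 z 0.0772 mid [ 523.4 -212.3] size [30.  30.2] ang 89.4
1423 z 0.1013 mid [ 572.3 -219.3] size [25.1 14.2] ang 84.2
none [0.639, -0.2208]
```

View pics/w2.png

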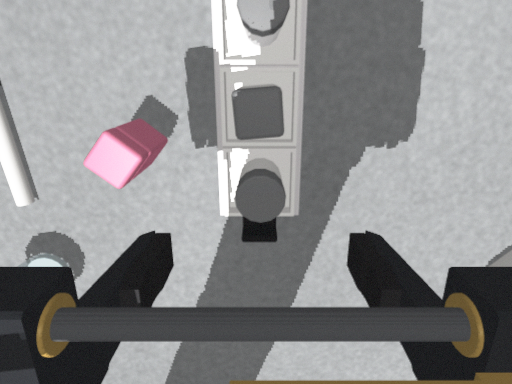

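The jar (261,193) sits centred between the fingers. I descend and grip it.

```bash
python3 -m pendant '[[0.01,0,0.8,0,0,0],[0.01,0,0.8,0,0,0],[0.01,0,0.8,0,0,0],[0.01,0,0.8,0,0,0],[0.01,0,0.7,0,0,0]]' >/dev/null
python3 -m pendant '[[0,0,0,0,0,0],[0,0,0,0,0,0]]' 
python3 -m pendant '[[0,0,0,0,0,0],[0,0,0,0,0,0],[0,0,0,0,0,0],[0,0,0,0,0,0],[0,0,0,0,0,0]]' -1 15
python3 -m pendant '[[0,0,0,0,0,0],[0,0,0,0,0,0],[0,0,0,0,0,0],[0,0,0,0,0,0],[0,0,0,0,0,0]]'
```

```text
clock: 3.2
tool_pos: [0.4657, -0.2095, 0.0343]
eef_rot: [0.999, -0.045, 0.0, 0.001]
contact_force: [0.9, -0.7, 0.2]
opening: 1.003
finger_force: 0.0
clock: 3.62
tool_pos: [0.4656, -0.2077, 0.0343]
eef_rot: [0.999, -0.044, 0.001, 0.0]
contact_force: [-0.3, 0.9, 0.8]
opening: 0.648
finger_force: 0.0
clock: 4.03
tool_pos: [0.4652, -0.2076, 0.0337]
eef_rot: [0.999, -0.044, -0.0, 0.0]
contact_force: [-1.9, -0.6, 1.2]
opening: 0.399
finger_force: 15.0
```

```bash
python3 -m pendant '[[0,0,-0.4,0,0,0],[0,0,-0.8,0,0,0],[0,0,-1,0,0,0],[0,0,-1,0,0,0],[0,0,-1,0,0,0]]'
python3 -m pendant '[[0,0,-1,0,0,0],[0,0,-0.8,0,0,0],[0,0,-0.3,0,0,0],[-0.1,-0.4,0,0,0,0],[-0.16,-0.7,0,0,0,0]]'
python3 -m pendant '[[-0.16,-0.8,0,0,0,0],[-0.16,-0.8,0,0,0,0],[-0.16,-0.8,0,0,0,0],[-0.16,-0.8,0,0,0,0],[-0.16,-0.8,0,0,0,0]]' >/dev/null
python3 -m pendant '[[-0.16,-0.8,0,0,0,0],[-0.16,-0.8,0,0,0,0],[-0.16,-0.8,0,0,0,0],[-0.16,-0.8,0,0,0,0],[-0.16,-0.8,0,0,0,0]]' >/dev/null
python3 -m pendant '[[-0.16,-0.8,0,0,0,0],[-0.16,-0.8,0,0,0,0],[-0.16,-0.8,0,0,0,0],[-0.16,-0.8,0,0,0,0],[-0.16,-0.8,0,0,0,0]]' >/dev/null
python3 -m pendant '[[-0.16,-0.8,0,0,0,0],[-0.1,-0.4,0,0,0,0],[0,0,0,0,0,0],[0,0,0,0,0,0],[0,0,0,0,0,0]]'
python3 - <<'E'
from h import *
s=r.get_state();T=np.eye(4);T[:3,:3]=R.from_quat(s["eef_rot"]).as_matrix();T[:3,3]=s["tool_pos"]
p,d=optics.snapshot("wrist");cv2.imwrite("pics/w3.png",p);P=cloud("wrist",d,T)
Q=P.reshape(-1,3);m=Q[(Q[:,2]>.016)&(Q[:,2]<.026)&(abs(Q[:,1]-.184)<.05)&(Q[:,0]>.39)&(Q[:,0]<.65)]
x,f=fitrack(m[:,:2],(.5133,.1844,3.0603));print(len(m),m[:,0].min(),m[:,0].max(),x,f)
print(np.round([x[:2]+k*np.array([np.cos(x[2]),np.sin(x[2])]) for k in(.09,.03,-.03,-.09)],4).tolist())
E
```

```text
clock: 4.45
tool_pos: [0.4648, -0.2075, 0.1403]
eef_rot: [0.999, -0.044, -0.0, -0.0]
contact_force: [1.0, -0.1, -0.4]
opening: 0.397
finger_force: 15.0
clock: 4.87
tool_pos: [0.4609, -0.1807, 0.1912]
eef_rot: [0.999, -0.046, 0.0, 0.001]
contact_force: [0.1, 0.4, -0.3]
opening: 0.398
finger_force: 15.0
clock: 6.53
tool_pos: [0.4238, 0.1535, 0.1908]
eef_rot: [0.999, -0.045, -0.0, 0.001]
contact_force: [-0.2, -0.6, -0.8]
opening: 0.399
finger_force: 15.0
2736 0.3942385052724321 0.5732997578498121 [0.51466444 0.18273251 3.06227604] 0.0009028508512047174
[[0.4249, 0.1899], [0.4848, 0.1851], [0.5446, 0.1804], [0.6044, 0.1756]]
```

View pics/w3.png

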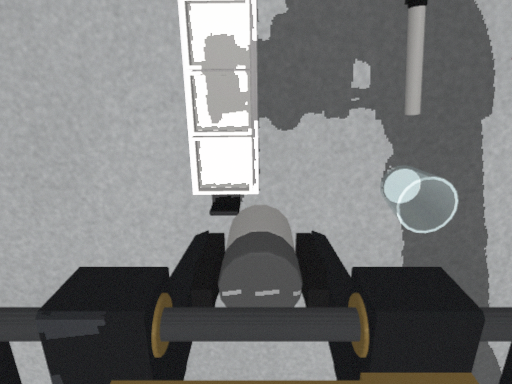

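Wrist view: the jar is held upright at (260,255). The target rack cups run from (228,165) upward, with the tab at (226,205), and the fit agrees with the top camera within 2 mm.

```bash
python3 go.py 0.6055 0.1756 0.19 0.6055 0.1756 0.035
```

```text
t 6.58 tcp [0.4239 0.1534 0.191 ] yaw -0.0907 tilt [-0.0007 -0.0013] open 0.402 ff 15.0 F [-0.2  0.3  0.1] q [-0.5, 0.56, 0.08, 2.13, -0.09, 0.46, -2.02]
[0.6055 0.1756 0.19  ] -> [7.15, -1.54, 0.03]
[0.6055 0.1756 0.035 ] -> [0.0, -0.01, 6.2]
```

```bash
python3 -m pendant '[[0.4,-0.1,0,0,0,0],[0.75,-0.18,0,0,0,0],[0.9,-0.2,0,0,0,0],[0.9,-0.2,0,0,0,0],[0.9,-0.2,0,0,0,0]]' >/dev/null
python3 -m pendant '[[0.9,-0.2,0,0,0,0],[0.9,-0.2,0,0,0,0],[0.8,-0.2,0,0,0,0],[0.5,-0.18,0,0,0,0],[0.2,-0.08,0,0,0,0]]' >/dev/null
python3 -m pendant '[[0,0,0.5,0,0,0],[0,0,0.8,0,0,0],[0,0,0.9,0,0,0],[0,0,0.9,0,0,0],[0,0,0.8,0,0,0]]' 
python3 -m pendant '[[0,0,0.6,0,0,0],[0,0,0.4,0,0,0],[0,0,0,0,0,0],[0,0,0,0,0,0]]'; python3 go.py 0.6055 0.1756 0.035
```

```text
clock: 7.83
tool_pos: [0.605, 0.181, 0.0924]
eef_rot: [0.999, -0.045, -0.001, 0.001]
contact_force: [0.1, 0.0, -0.5]
opening: 0.4
finger_force: 15.0
clock: 8.17
tool_pos: [0.6058, 0.1818, 0.0687]
eef_rot: [0.999, -0.045, -0.0, 0.0]
contact_force: [0.5, 0.9, 0.1]
opening: 0.4
finger_force: 15.0
t 8.17 tcp [0.6058 0.1818 0.0687] yaw -0.0892 tilt [-0.0007 -0.0006] open 0.4 ff 15.0 F [0.5 0.9 0.1] q [-0.4, 0.92, 0.06, 1.66, -0.09, 0.56, -1.95]
[0.6055 0.1756 0.035 ] -> [0.01, 0.25, 1.35]
```

```bash
python3 -m pendant '[[0,0.25,0.4,0,0,0],[0,0,0.4,0,0,0],[0,0,0.3,0,0,0],[0,0,0.25,0,0,0],[0,0,0,0,0,0]]' >/dev/null
python3 -m pendant '[[0,0,0,0,0,0],[0,0,0,0,0,0]]'; python3 go.py 0.6055 0.1756 0.034
```

```text
clock: 8.75
tool_pos: [0.6055, 0.1765, 0.035]
eef_rot: [0.999, -0.044, 0.0, -0.0]
contact_force: [1.0, 0.3, -0.1]
opening: 0.397
finger_force: 15.0
t 8.75 tcp [0.6055 0.1765 0.035 ] yaw -0.0882 tilt [0.     0.0001] open 0.397 ff 15.0 F [ 1.   0.3 -0.1] q [-0.38, 0.97, 0.05, 1.68, -0.09, 0.49, -1.94]
[0.6055 0.1756 0.034 ] -> [0.0, 0.04, 0.04]
```

```bash
python3 -m pendant '[[0,0,0,0,0,0],[0,0,0,0,0,0],[0,0,0,0,0,0],[0,0,0,0,0,0],[0,0,0,0,0,0]]' 1
python3 -m pendant '[[0,0,-0.3,0,0,0],[0,0,-0.9,0,0,0],[0,0,-1,0,0,0],[0,0,-1,0,0,0],[0,0,-0.8,0,0,0]]' 
python3 -m pendant '[[0,0,0,0,0,0],[0,0,0,0,0,0]]' >/dev/null
python3 - <<'E'
from tops import *
s=r.get_state();T=np.eye(4);T[:3,:3]=R.from_quat(s["eef_rot"]).as_matrix();T[:3,3]=s["tool_pos"]
p,d=optics.snapshot("wrist");P=cloud("wrist",d,T);tops(P,[[.604,.1765]],[.064])
E
python3 go.py 0.6055 0.1765 0.19 0.5234 -0.211 0.19 0.5234 -0.211 0.044
```

```text
clock: 9.17
tool_pos: [0.6056, 0.1763, 0.0351]
eef_rot: [0.999, -0.044, 0.0, -0.0]
contact_force: [0.2, -0.3, -0.1]
opening: 0.756
finger_force: 0.0
clock: 9.58
tool_pos: [0.606, 0.1764, 0.1373]
eef_rot: [0.999, -0.044, 0.001, -0.0]
contact_force: [-0.2, 0.3, 1.0]
opening: 0.997
finger_force: 0.0
1837 z 0.0633 mid [604.4 176.4] size [35.2 35.1] ang 71.5
t 9.8 tcp [0.6053 0.1763 0.1352] yaw -0.0884 tilt [0.0001 0.0001] open 1.001 ff 0.0 F [ 0.5 -0.7 -1. ] q [-0.39, 0.82, 0.07, 1.65, -0.08, 0.67, -1.94]
[0.6055 0.1765 0.19  ] -> [0.01, -0.01, -2.19]
[ 0.5234 -0.211   0.19  ] -> [-1.9, 15.73, -0.0]
[ 0.5234 -0.211   0.044 ] -> [-0.0, 0.0, 5.84]
```

```bash
python3 -m pendant '[[0,0,-1,0,0,0],[0,0,-0.9,0,0,0],[-0.1,0.4,-0.3,0,0,0],[-0.1,0.8,0,0,0,0],[-0.1,0.8,0,0,0,0]]' >/dev/null
python3 -m pendant '[[-0.1,0.8,0,0,0,0],[-0.1,0.8,0,0,0,0],[-0.1,0.8,0,0,0,0],[-0.1,0.8,0,0,0,0],[-0.1,0.8,0,0,0,0]]' >/dev/null
python3 -m pendant '[[-0.1,0.8,0,0,0,0],[-0.1,0.8,0,0,0,0],[-0.1,0.8,0,0,0,0],[-0.1,0.8,0,0,0,0],[-0.1,0.8,0,0,0,0]]' >/dev/null
python3 -m pendant '[[-0.1,0.8,0,0,0,0],[-0.1,0.8,0,0,0,0],[-0.1,0.8,0,0,0,0],[-0.1,0.8,0,0,0,0],[-0.1,0.8,0,0,0,0]]' >/dev/null
python3 -m pendant '[[0,0.8,0,0,0,0],[0,0.6,0,0,0,0],[0,0.1,0.6,0,0,0],[0,0,1,0,0,0],[0,0,1,0,0,0]]' >/dev/null
python3 -m pendant '[[0,0,0,0,0,0],[0,0,0,0,0,0]]' >/dev/null
python3 - <<'E'
from tops import *
s=r.get_state();T=np.eye(4);T[:3,:3]=R.from_quat(s["eef_rot"]).as_matrix();T[:3,3]=s["tool_pos"]
p,d=optics.snapshot("wrist");P=cloud("wrist",d,T);tops(P,[[.5234,-.2123],[.578,-.219],[.638,-.221]],[.078,.102,.09])
E
python3 go.py 0.5234 -0.2115 0.044
```

```text
2035 z 0.0772 mid [ 524.1 -212.4] size [29.9 30.1] ang 0.6
1918 z 0.1013 mid [ 578.3 -219.9] size [25.  25.2] ang 47.1
1059 z 0.0893 mid [ 634.9 -220.3] size [21.7 12.8] ang 85.1
t 12.1 tcp [ 0.5256 -0.2059  0.1247] yaw -0.0887 tilt [-0.0017  0.0003] open 1.0 ff 0.0 F [0.2 0.1 0.7] q [0.29, 0.77, -0.0, 1.85, 0.01, 0.52, -1.37]
[ 0.5234 -0.2115  0.044 ] -> [-0.06, 0.23, 3.23]
```

```bash
python3 -m pendant '[[-0.05,0.23,0.3,0,0,0],[0,0,0.7,0,0,-0.03],[0,0,0.8,0,0,0],[0,0,0.8,0,0,0],[0,0,0.6,0,0,0]]' >/dev/null
python3 -m pendant '[[0,0,0,0,0,0],[0,0,0,0,0,0]]'; python3 go.py 0.524 -0.212 0.044
```

```text
clock: 12.68
tool_pos: [0.5246, -0.2118, 0.0453]
eef_rot: [1.0, 0.003, 0.0, 0.0]
contact_force: [-0.9, 0.1, 0.4]
opening: 1.001
finger_force: 0.0
t 12.68 tcp [ 0.5246 -0.2118  0.0453] yaw 0.0055 tilt [ 0.     -0.0004] open 1.001 ff 0.0 F [-0.9  0.1  0.4] q [0.31, 0.91, -0.02, 1.88, 0.05, 0.36, -1.31]
[ 0.524 -0.212  0.044] -> [-0.03, 0.01, 0.05]
```

```bash
python3 -m pendant '[[0,0,0,0,0,0],[0,0,0,0,0,0],[0,0,0,0,0,0],[0,0,0,0,0,0],[0,0,0,0,0,0]]' -1 15 >/dev/null
python3 -m pendant '[[0,0,0,0,0,0],[0,0,0,0,0,0],[0,0,0,0,0,0],[0,0,0,0,0,0],[0,0,0,0,0,0]]'
python3 -m pendant '[[0,0,0,0,0,0],[0,0,0,0,0,0]]'; python3 go.py 0.524 -0.212 0.19 0.546 0.181 0.19 0.546 0.181 0.044
```

```text
clock: 13.52
tool_pos: [0.5247, -0.2114, 0.045]
eef_rot: [1.0, 0.003, 0.0, 0.0]
contact_force: [-0.2, 0.2, -0.8]
opening: 0.34
finger_force: 15.0
clock: 13.68
tool_pos: [0.5247, -0.2113, 0.0449]
eef_rot: [1.0, 0.003, 0.0, 0.0]
contact_force: [0.1, -0.2, 0.4]
opening: 0.336
finger_force: 15.0
t 13.68 tcp [ 0.5247 -0.2113  0.0449] yaw 0.0058 tilt [ 0.     -0.0001] open 0.336 ff 15.0 F [ 0.1 -0.2  0.4] q [0.31, 0.91, -0.02, 1.88, 0.05, 0.36, -1.31]
[ 0.524 -0.212  0.19 ] -> [-0.03, 0.03, -5.8]
[0.546 0.181 0.19 ] -> [0.97, -15.71, -0.0]
[0.546 0.181 0.044] -> [-0.0, -0.0, 5.84]
```

```bash
python3 -m pendant '[[0,0,-0.4,0,0,0],[0,0,-0.9,0,0,0],[0,0,-1,0,0,0],[0,0,-1,0,0,0],[0,0,-1,0,0,0]]' >/dev/null
python3 -m pendant '[[0,0,-1,0,0,0],[0,0,-0.5,0,0,0],[0,-0.4,0,0,0,0],[0.05,-0.8,0,0,0,0],[0.05,-0.8,0,0,0,0]]' >/dev/null
python3 -m pendant '[[0.05,-0.8,0,0,0,0],[0.05,-0.8,0,0,0,0],[0.05,-0.8,0,0,0,0],[0.05,-0.8,0,0,0,0],[0.05,-0.8,0,0,0,0]]' >/dev/null
python3 -m pendant '[[0.05,-0.8,0,0,0,0],[0.05,-0.8,0,0,0,0],[0.05,-0.8,0,0,0,0],[0.05,-0.8,0,0,0,0],[0.05,-0.8,0,0,0,0]]' >/dev/null
python3 -m pendant '[[0.05,-0.8,0,0,0,0],[0.05,-0.8,0,0,0,0],[0.05,-0.8,0,0,0,0],[0.05,-0.8,0,0,0,0],[0.05,-0.8,0,0,0,0]]' >/dev/null
python3 -m pendant '[[0.05,-0.8,0,0,0,0],[0.05,-0.7,0,0,0,0],[0,-0.2,0,0,0,0],[0,0,0.6,0,0,0],[0,0,0.9,0,0,0]]' >/dev/null
python3 -m pendant '[[0,0,0.9,0,0,0],[0,0,0.9,0,0,0],[0,0,0.5,0,0,0],[0,0,0,0,0,0],[0,0,0,0,0,0]]' >/dev/null
python3 go.py 0.545 0.1805 0.0455
```

```text
t 16.6 tcp [0.5452 0.1806 0.0943] yaw 0.0054 tilt [-0.0022 -0.0013] open 0.338 ff 15.0 F [ 0.  -0.2 -0.4] q [-0.42, 0.83, 0.04, 1.84, -0.06, 0.48, -1.91]
[0.545  0.1805 0.0455] -> [-0.0, 0.0, 1.95]
```

```bash
python3 -m pendant '[[0,0,0.5,0,0,0],[0,0,0.5,0,0,0],[0,0,0.4,0,0,0],[0,0,0.3,0,0,0],[0,0,0.25,0,0,0]]' >/dev/null
python3 -m pendant '[[0,0,0,0,0,0],[0,0,0,0,0,0]]'
python3 -m pendant '[[0,0,0,0,0,0],[0,0,0,0,0,0],[0,0,0,0,0,0],[0,0,0,0,0,0],[0,0,0,0,0,0]]' 1
python3 -m pendant '[[0,0,-0.3,0,0,0],[0,0,-0.9,0,0,0],[0,0,-1,0,0,0],[0,0,-1,0,0,0],[0,0,-1,0,0,0]]' >/dev/null
python3 -m pendant '[[0,0,0,0,0,0],[0,0,0,0,0,0]]' >/dev/null
python3 - <<'E'
from tops import *
s=r.get_state();T=np.eye(4);T[:3,:3]=R.from_quat(s["eef_rot"]).as_matrix();T[:3,3]=s["tool_pos"]
p,d=optics.snapshot("wrist");P=cloud("wrist",d,T);tops(P,[[.604,.1765],[.545,.1805]],[.064,.078])
E
python3 go.py 0.545 0.1805 0.22 0.5783 -0.219 0.22 0.5783 -0.219 0.066
```

```text
clock: 17.18
tool_pos: [0.5461, 0.1812, 0.0461]
eef_rot: [1.0, 0.003, -0.0, 0.0]
contact_force: [0.3, 0.3, -0.1]
opening: 0.337
finger_force: 15.0
clock: 17.6
tool_pos: [0.5463, 0.1813, 0.0464]
eef_rot: [1.0, 0.003, 0.0, -0.0]
contact_force: [0.6, 0.3, 0.1]
opening: 0.693
finger_force: 0.0
1978 z 0.0634 mid [603.8 176.3] size [34.9 35.2] ang 44.3
1584 z 0.0772 mid [545.7 180.9] size [29.7 29.5] ang 89.7
t 18.23 tcp [0.5461 0.1813 0.1516] yaw 0.0059 tilt [0.0006 0.0002] open 1.0 ff 0.0 F [ 0.2 -0.5 -0.1] q [-0.43, 0.74, 0.05, 1.81, -0.05, 0.59, -1.91]
[0.545  0.1805 0.22  ] -> [-0.04, 0.03, -2.73]
[ 0.5783 -0.219   0.22  ] -> [1.24, 15.99, -0.0]
[ 0.5783 -0.219   0.066 ] -> [-0.0, 0.0, 6.16]
```

```bash
python3 -m pendant '[[0,0,-0.8,0,0,0],[0,0,-0.6,0,0,0],[0,0.4,0,0,0,0],[0.07,0.8,0,0,0,0],[0.07,0.8,0,0,0,0]]' >/dev/null
python3 -m pendant '[[0.07,0.8,0,0,0,0],[0.07,0.8,0,0,0,0],[0.07,0.8,0,0,0,0],[0.07,0.8,0,0,0,0],[0.07,0.8,0,0,0,0]]' >/dev/null
python3 -m pendant '[[0.07,0.8,0,0,0,0],[0.07,0.8,0,0,0,0],[0.07,0.8,0,0,0,0],[0.07,0.8,0,0,0,0],[0.07,0.8,0,0,0,0]]' >/dev/null
python3 -m pendant '[[0.07,0.8,0,0,0,0],[0.07,0.8,0,0,0,0],[0.07,0.8,0,0,0,0],[0.07,0.8,0,0,0,0],[0.07,0.8,0,0,0,0]]' >/dev/null
python3 -m pendant '[[0,0.8,0,0,0,0],[0,0.8,0,0,0,0],[0,0.4,0,0,0,0],[0,0,0.5,0,0,0],[0,0,0.9,0,0,0]]' >/dev/null
python3 -m pendant '[[0,0,0,0,0,0],[0,0,0,0,0,0]]' >/dev/null
python3 - <<'E'
from tops import *
s=r.get_state();T=np.eye(4);T[:3,:3]=R.from_quat(s["eef_rot"]).as_matrix();T[:3,3]=s["tool_pos"]
p,d=optics.snapshot("wrist");P=cloud("wrist",d,T);tops(P,[[.578,-.219],[.638,-.221]],[.102,.09])
E
python3 go.py 0.5783 -0.2195 0.069
```

```text
1198 z 0.1013 mid [ 578.4 -220. ] size [25.1 25.2] ang 51.3
963 z 0.0893 mid [ 639.7 -220.9] size [20.7 21.1] ang 1.2
t 20.53 tcp [ 0.5777 -0.218   0.1507] yaw 0.0062 tilt [-0.0017  0.0008] open 1.003 ff 0.0 F [-0.1 -0.4 -0.3] q [0.3, 0.79, -0.03, 1.67, 0.03, 0.68, -1.31]
[ 0.5783 -0.2195  0.069 ] -> [0.03, 0.06, 3.27]
```

```bash
python3 -m pendant '[[0.03,0.06,0.4,0,0,0],[0,0,0.8,0,0,0],[0,0,0.9,0,0,0],[0,0,0.7,0,0,0],[0,0,0.45,0,0,0]]' >/dev/null
python3 -m pendant '[[0,0,0,0,0,0],[0,0,0,0,0,0]]'
python3 -m pendant '[[0,0,0,0,0,0],[0,0,0,0,0,0],[0,0,0,0,0,0],[0,0,0,0,0,0],[0,0,0,0,0,0]]' -1 15 >/dev/null
python3 -m pendant '[[0,0,0,0,0,0],[0,0,0,0,0,0],[0,0,0,0,0,0],[0,0,0,0,0,0],[0,0,0,0,0,0]]'
python3 -m pendant '[[0,0,0,0,0,0],[0,0,0,0,0,0],[0,0,0,0,0,0]]'; python3 go.py 0.5783 -0.2195 0.22 0.4848 0.1855 0.22
```

```text
clock: 21.12
tool_pos: [0.5791, -0.22, 0.07]
eef_rot: [1.0, 0.003, -0.0, 0.0]
contact_force: [-0.6, 0.6, 1.3]
opening: 1.001
finger_force: 0.0
clock: 21.95
tool_pos: [0.5789, -0.22, 0.0699]
eef_rot: [1.0, 0.003, -0.0, 0.0]
contact_force: [-0.7, -0.4, 0.8]
opening: 0.292
finger_force: 15.0
clock: 22.2
tool_pos: [0.5789, -0.22, 0.07]
eef_rot: [1.0, 0.003, 0.0, 0.0]
contact_force: [-0.2, 0.0, -0.3]
opening: 0.287
finger_force: 15.0
t 22.2 tcp [ 0.5789 -0.22    0.07  ] yaw 0.0058 tilt [ 0. -0.] open 0.287 ff 15.0 F [-0.2  0.  -0.3] q [0.3, 0.91, -0.03, 1.71, 0.04, 0.53, -1.31]
[ 0.5783 -0.2195  0.22  ] -> [-0.03, -0.02, -6.0]
[0.4848 0.1855 0.22  ] -> [-3.65, -16.22, -0.0]
```

```bash
python3 -m pendant '[[0,0,-0.4,0,0,0],[0,0,-0.9,0,0,0],[0,0,-1,0,0,0],[0,0,-1,0,0,0],[0,0,-1,0,0,0]]' >/dev/null
python3 -m pendant '[[0,0,-1,0,0,0],[0,0,-0.7,0,0,0],[-0.08,-0.4,0,0,0,0],[-0.19,-0.8,0,0,0,0],[-0.19,-0.8,0,0,0,0]]' >/dev/null
python3 -m pendant '[[-0.19,-0.8,0,0,0,0],[-0.19,-0.8,0,0,0,0],[-0.19,-0.8,0,0,0,0],[-0.19,-0.8,0,0,0,0],[-0.19,-0.8,0,0,0,0]]' >/dev/null
python3 -m pendant '[[-0.19,-0.8,0,0,0,0],[-0.19,-0.8,0,0,0,0],[-0.19,-0.8,0,0,0,0],[-0.19,-0.8,0,0,0,0],[-0.19,-0.8,0,0,0,0]]' >/dev/null
python3 -m pendant '[[-0.19,-0.8,0,0,0,0],[-0.19,-0.8,0,0,0,0],[-0.19,-0.8,0,0,0,0],[-0.19,-0.8,0,0,0,0],[-0.19,-0.8,0,0,0,0]]' >/dev/null
python3 -m pendant '[[-0.19,-0.8,0,0,0,0],[-0.19,-0.8,0,0,0,0],[-0.1,-0.5,0,0,0,0],[0,-0.1,0,0,0,0],[0,0,0.6,0,0,0]]' >/dev/null
python3 -m pendant '[[0,0,0.9,0,0,0],[0,0,0.9,0,0,0],[0,0,0.9,0,0,0],[0,0,0.5,0,0,0],[0,0,0,0,0,0]]' >/dev/null
python3 -m pendant '[[0,0,0,0,0,0]]' >/dev/null
python3 go.py 0.4853 0.1853 0.071
```

```text
t 25.2 tcp [0.4814 0.1835 0.1245] yaw 0.005 tilt [-0.0016 -0.0013] open 0.289 ff 15.0 F [-0.3  0.7 -0. ] q [-0.47, 0.73, 0.02, 2.0, -0.03, 0.41, -1.99]
[0.4853 0.1853 0.071 ] -> [0.16, -0.07, 2.14]
```

```bash
python3 -m pendant '[[0.16,-0.07,0.5,0,0,0],[0,0,0.6,0,0,0],[0,0,0.5,0,0,0],[0,0,0.3,0,0,0],[0,0,0.2,0,0,0]]' >/dev/null
python3 -m pendant '[[0,0,0,0,0,0],[0,0,0,0,0,0]]'
python3 -m pendant '[[0,0,0,0,0,0],[0,0,0,0,0,0],[0,0,0,0,0,0],[0,0,0,0,0,0],[0,0,0,0,0,0]]' 1
python3 -m pendant '[[0,0,-0.3,0,0,0],[0,0,-0.9,0,0,0],[0,0,-1,0,0,0],[0,0,-1,0,0,0],[0,0,-1,0,0,0]]' >/dev/null
python3 -m pendant '[[0,0,0,0,0,0],[0,0,0,0,0,0]]' >/dev/null
python3 - <<'E'
from tops import *
s=r.get_state();T=np.eye(4);T[:3,:3]=R.from_quat(s["eef_rot"]).as_matrix();T[:3,3]=s["tool_pos"]
p,d=optics.snapshot("wrist");P=cloud("wrist",d,T);tops(P,[[.604,.1765],[.545,.1805],[.485,.185]],[.064,.078,.102])
E
python3 go.py 0.4853 0.1853 0.22 0.6395 -0.2205 0.22 0.6395 -0.2205 0.06
```

```text
clock: 25.78
tool_pos: [0.4862, 0.1862, 0.073]
eef_rot: [1.0, 0.003, 0.0, -0.0]
contact_force: [0.3, 0.9, -0.2]
opening: 0.287
finger_force: 15.0
clock: 26.2
tool_pos: [0.486, 0.1863, 0.0727]
eef_rot: [1.0, 0.003, 0.0, -0.0]
contact_force: [0.0, 0.3, 0.2]
opening: 0.643
finger_force: 0.0
2044 z 0.0634 mid [603.6 176.6] size [35.  35.1] ang 53.9
1606 z 0.0772 mid [544.7 180.7] size [29.6 29.4] ang 0.2
942 z 0.1013 mid [486.  186.7] size [25.2 25. ] ang 0.1
t 26.83 tcp [0.4858 0.1862 0.1779] yaw 0.0059 tilt [0.0007 0.0003] open 1.001 ff 0.0 F [-0.3  1.2 -0.2] q [-0.47, 0.64, 0.03, 1.95, -0.03, 0.55, -1.99]
[0.4853 0.1853 0.22  ] -> [-0.02, 0.04, -1.69]
[ 0.6395 -0.2205  0.22  ] -> [6.07, 16.27, -0.0]
[ 0.6395 -0.2205  0.06  ] -> [-0.0, 0.0, 6.4]
```

```bash
python3 -m pendant '[[0,0,-0.7,0,0,0],[0,0,-0.4,0,0,0],[0.15,0.4,0,0,0,0],[0.3,0.8,0,0,0,0],[0.3,0.8,0,0,0,0]]' >/dev/null
python3 -m pendant '[[0.3,0.8,0,0,0,0],[0.3,0.8,0,0,0,0],[0.3,0.8,0,0,0,0],[0.3,0.8,0,0,0,0],[0.3,0.8,0,0,0,0]]' >/dev/null
python3 -m pendant '[[0.3,0.8,0,0,0,0],[0.3,0.8,0,0,0,0],[0.3,0.8,0,0,0,0],[0.3,0.8,0,0,0,0],[0.3,0.8,0,0,0,0]]' >/dev/null
python3 -m pendant '[[0.3,0.8,0,0,0,0],[0.3,0.8,0,0,0,0],[0.3,0.8,0,0,0,0],[0.3,0.8,0,0,0,0],[0.3,0.8,0,0,0,0]]' >/dev/null
python3 -m pendant '[[0.3,0.8,0,0,0,0],[0.3,0.8,0,0,0,0],[0.2,0.6,0,0,0,0],[0,0.1,0.5,0,0,0],[0,0,0.9,0,0,0]]' >/dev/null
python3 -m pendant '[[0,0,0.7,0,0,0],[0,0,0,0,0,0],[0,0,0,0,0,0]]' >/dev/null
python3 - <<'E'
from tops import *
s=r.get_state();T=np.eye(4);T[:3,:3]=R.from_quat(s["eef_rot"]).as_matrix();T[:3,3]=s["tool_pos"]
p,d=optics.snapshot("wrist");P=cloud("wrist",d,T);tops(P,[[.638,-.221]],[.09])
E
python3 go.py 0.6395 -0.2205 0.057
```

```text
781 z 0.0893 mid [ 640.1 -220.7] size [20.7 21. ] ang 34.1
t 29.22 tcp [ 0.6388 -0.2198  0.1515] yaw 0.0063 tilt [-0.0017  0.0007] open 1.002 ff 0.0 F [0.1 0.2 1.1] q [0.28, 0.86, -0.03, 1.48, 0.03, 0.81, -1.33]
[ 0.6395 -0.2205  0.057 ] -> [0.03, 0.03, 3.78]
```

```bash
python3 -m pendant '[[0.05,0.03,0.5,0,0,0],[0,0,0.9,0,0,0],[0,0,0.9,0,0,0],[0,0,0.9,0,0,0],[0,0,0.55,0,0,0]]' >/dev/null
python3 -m pendant '[[0,0,0,0,0,0],[0,0,0,0,0,0]]'
python3 -m pendant '[[0,0,0,0,0,0],[0,0,0,0,0,0],[0,0,0,0,0,0],[0,0,0,0,0,0],[0,0,0,0,0,0]]' -1 15 >/dev/null
python3 -m pendant '[[0,0,0,0,0,0],[0,0,0,0,0,0],[0,0,0,0,0,0],[0,0,0,0,0,0],[0,0,0,0,0,0]]' >/dev/null
python3 -m pendant '[[0,0,0,0,0,0],[0,0,0,0,0,0],[0,0,0,0,0,0],[0,0,0,0,0,0]]'; python3 go.py 0.6395 -0.2205 0.22 0.425 0.190 0.22
```

```text
clock: 29.8
tool_pos: [0.6408, -0.2211, 0.0586]
eef_rot: [1.0, 0.003, -0.0, 0.0]
contact_force: [-0.6, 0.3, -0.3]
opening: 0.999
finger_force: 0.0
clock: 30.97
tool_pos: [0.6407, -0.2211, 0.0587]
eef_rot: [1.0, 0.003, -0.0, 0.0]
contact_force: [0.8, -0.4, -1.6]
opening: 0.243
finger_force: 15.0
t 30.97 tcp [ 0.6407 -0.2211  0.0587] yaw 0.0057 tilt [-0.0001 -0.    ] open 0.243 ff 15.0 F [ 0.8 -0.4 -1.6] q [0.28, 0.98, -0.03, 1.51, 0.04, 0.65, -1.34]
[ 0.6395 -0.2205  0.22  ] -> [-0.05, -0.03, -6.45]
[0.425 0.19  0.22 ] -> [-8.49, -16.47, 0.0]
```

```bash
python3 -m pendant '[[0,0,-0.4,0,0,0],[0,0,-0.9,0,0,0],[0,0,-1,0,0,0],[0,0,-1,0,0,0],[0,0,-1,0,0,0]]' >/dev/null
python3 -m pendant '[[0,0,-1,0,0,0],[0,0,-0.7,0,0,0],[-0.2,-0.4,0,0,0,0],[-0.42,-0.8,0,0,0,0],[-0.42,-0.8,0,0,0,0]]' >/dev/null
python3 -m pendant '[[-0.42,-0.8,0,0,0,0],[-0.42,-0.8,0,0,0,0],[-0.42,-0.8,0,0,0,0],[-0.42,-0.8,0,0,0,0],[-0.42,-0.8,0,0,0,0]]' >/dev/null
python3 -m pendant '[[-0.42,-0.8,0,0,0,0],[-0.42,-0.8,0,0,0,0],[-0.42,-0.8,0,0,0,0],[-0.42,-0.8,0,0,0,0],[-0.42,-0.8,0,0,0,0]]' >/dev/null
python3 -m pendant '[[-0.42,-0.8,0,0,0,0],[-0.42,-0.8,0,0,0,0],[-0.42,-0.8,0,0,0,0],[-0.42,-0.8,0,0,0,0],[-0.42,-0.8,0,0,0,0]]' >/dev/null
python3 -m pendant '[[-0.42,-0.8,0,0,0,0],[-0.42,-0.8,0,0,0,0],[-0.35,-0.7,0,0,0,0],[0,-0.2,0,0,0,0],[0,0,0,0,0,0]]' >/dev/null
python3 -m pendant '[[0,0,0,0,0,0],[0,0,0,0,0,0]]' >/dev/null
python3 go.py 0.4254 0.190 0.12 0.4254 0.190 0.0595
```

```text
t 33.63 tcp [0.4259 0.1887 0.2089] yaw 0.0034 tilt [ 0.0008 -0.0008] open 0.242 ff 15.0 F [ 0.4 -0.5 -0.1] q [-0.54, 0.54, 0.04, 2.07, -0.04, 0.53, -2.04]
[0.4254 0.19   0.12  ] -> [-0.02, -0.06, 3.56]
[0.4254 0.19   0.0595] -> [-0.0, -0.0, 2.42]
```

```bash
python3 -m pendant '[[0,-0.05,0.5,0,0,0],[0,0,0.8,0,0,0],[0,0,0.9,0,0,0],[0,0,0.9,0,0,0],[0,0,0.9,0,0,0]]' >/dev/null
python3 -m pendant '[[0,0,0.6,0,0,0],[0,0,0.5,0,0,0],[0,0,0.3,0,0,0],[0,0,0,0,0,0],[0,0,0,0,0,0]]' >/dev/null
python3 -m pendant '[[0,0,0,0,0,0]]' >/dev/null
python3 go.py 0.4252 0.190 0.0595
```

```text
t 34.55 tcp [0.4257 0.1911 0.0743] yaw 0.0049 tilt [0.0011 0.0003] open 0.24 ff 15.0 F [-0.   0.8 -0.2] q [-0.53, 0.8, 0.01, 2.17, -0.04, 0.17, -2.04]
[0.4252 0.19   0.0595] -> [-0.02, 0.04, 0.59]
```

```bash
python3 -m pendant '[[0,0.04,0.3,0,0,0],[0,0,0.2,0,0,0],[0,0,0.07,0,0,0],[0,0,0,0,0,0],[0,0,0,0,0,0]]' 
python3 go.py 0.4252 0.190 0.0595
```

```text
clock: 34.97
tool_pos: [0.425, 0.1903, 0.0593]
eef_rot: [1.0, 0.003, -0.0, 0.0]
contact_force: [-0.3, 0.1, -0.7]
opening: 0.246
finger_force: 15.0
t 34.97 tcp [0.425  0.1903 0.0593] yaw 0.0059 tilt [-0.0002 -0.0002] open 0.246 ff 15.0 F [-0.3  0.1 -0.7] q [-0.53, 0.83, 0.01, 2.17, -0.04, 0.14, -2.04]
[0.4252 0.19   0.0595] -> [0.01, 0.01, -0.01]
```

```bash
python3 -m pendant '[[0,0,0,0,0,0],[0,0,0,0,0,0],[0,0,0,0,0,0],[0,0,0,0,0,0],[0,0,0,0,0,0]]' 1 >/dev/null
python3 -m pendant '[[0,0,-0.3,0,0,0],[0,0,-0.9,0,0,0],[0,0,-1,0,0,0],[0,0,-1,0,0,0],[0,0,-1,0,0,0]]' >/dev/null
python3 -m pendant '[[0,0,-1,0,0,0],[0,0,-1,0,0,0],[0,0,-0.8,0,0,0],[0,0,0,0,0,0],[0,0,0,0,0,0]]' 
python3 - <<'E'
from tops import *
s=r.get_state();T=np.eye(4);T[:3,:3]=R.from_quat(s["eef_rot"]).as_matrix();T[:3,3]=s["tool_pos"]
p,d=optics.snapshot("wrist");P=cloud("wrist",d,T);tops(P,[[.604,.1765],[.545,.1805],[.485,.185],[.425,.19]],[.064,.078,.102,.09])
cv2.imwrite("pics/end.png",p)
E
```

```text
clock: 36.22
tool_pos: [0.4254, 0.1905, 0.2355]
eef_rot: [1.0, 0.003, 0.001, -0.001]
contact_force: [-1.1, 0.8, -0.2]
opening: 0.999
finger_force: 0.0
none [0.604, 0.1765]
1359 z 0.0772 mid [544.8 181. ] size [29.8 29.9] ang 0.2
743 z 0.1014 mid [485.8 186.7] size [25.2 24.3] ang 1.8
419 z 0.0892 mid [424.3 190.9] size [20.6 20.5] ang 0.6
```

View pics/end.png

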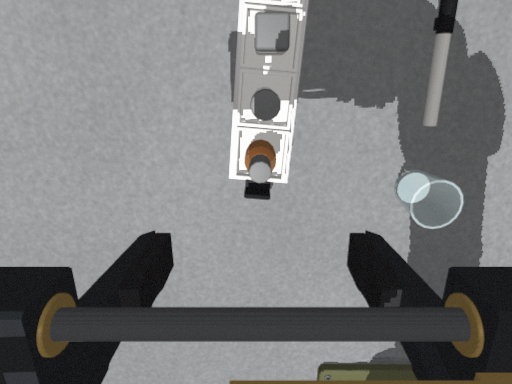

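The final view shows dropper (260,165) next to the tab, slim (266,103) and square (272,32) upright and centred. The jar is out of frame here, but it was measured in place twice.

```bash
python3 -c "
from plant import r
print(r.finish_job())"
```

```text
the job is handed in; nothing more can be done
None
```

I moved all four containers into the empty rack in reverse order, measured each within about 3 mm of its compartment centre and at its expected height after release, and handed the job in at about 36 s of the 118 s allowed; no verdict came back.

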